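# Charge a grinding vial with balls from the drawer

### The job

Pull the drawer of the low white one-drawer unit well open by its handle, then take out the two large steel grinding balls and let each go into the funnel, low over its mouth and not from a height, so that both end up at the bottom of the vial beneath. Leave the one small ball in the drawer, keep the things lying about where they are, and leave the drawer open.

Things in the scene. Friction and masses are not known exactly. Their poses are not given: they have to be found in the camera images.
- ball_drawer (a joint): Slide of the single drawer of the bench unit, in m: 0 shut, 0.10 fully out against its stop. It slides level along the unit's own -x, needs about 1 to 2 N and stays where it is left.
- drawer_unit: Fixed white sheet-metal bench unit with one drawer, 140 x 220 x 72 mm (x depth, y width, z height). Origin: centre of its underside on the worktop; its +z is up, its -x axis points out of the front, the way the drawer comes. Its roof covers the drawer while it is shut.
- drawer_handle (a point): Middle of the drawer's level steel bar handle: 11 mm thick, 100 mm long along this frame's y, on two thin studs 42 mm either side of the middle. Its axis is 35 mm in front of the front panel and 48 mm above the worktop (24 mm below the unit's top). Moves with the drawer; axes as the unit's, so the drawer opens along this -x.
- drawer_insert (a point): Centre of the top face of the black insert (107 x 194 mm) that fills the drawer, 18 mm above the worktop; moves with the drawer, axes as the unit's. Three 10 mm holes in a row at this frame's x = 0, y = -55, 0, +55 mm each hold a ball, standing on the rim. Drawer walls stand 26 mm above this face, the front panel 49 mm. With the drawer fully out this point is 42 mm in front of the unit's roof.
- ball_large_1: Large steel grinding ball, 18 mm across, about 24 g; origin at its centre, 7.5 mm above the insert's top face while in its hole. It sits in any one of the three holes.
- ball_large_2: The other large steel ball, the same as ball_large_1.
- ball_small: The one small steel ball, 11 mm across; origin at its centre, 2.3 mm above the insert's top face while in its hole. To be left in the drawer.
- funnel_mouth (a point): Centre of the mouth of the steel funnel, level with its rim, 137 mm above the worktop; z up. The mouth is 80 mm across inside (rim 2 mm thick); the cone narrows over 47 mm of height to a stem 24 mm wide inside, which ends just within the vial's mouth. The post stands 56 mm from the axis towards this frame's +x and ends below the rim, 92 mm above the worktop.
- fill_stand: Fixed stand: grey base plate 120 x 90 x 12 mm, clear vial in a grey collar, post and funnel. Origin on the worktop, on the common axis of vial and funnel; +x towards the post.
- vial_floor (a point): Centre of the vial's inner floor, 15 mm above the worktop, right under the funnel; z up. The clear vial is 36 mm across outside, about 31 mm inside, 57 mm deep.
- pipette_1: Bystander: hand pipette lying on the worktop, 42 x 224 x 31 mm, long along its y; origin at its underside.
- tube_1: Bystander: closed 15 ml tube lying on the worktop, 20 mm thick, 120 mm long along its y; origin at its underside.
- tube_2: Bystander: another closed 15 ml tube, the same.
- pin_tin: Bystander: small round light tin, 52 mm across, 23 mm high; origin at its underside.
- note_pad: Bystander: square pad of notes, 76 x 76 x 16 mm; origin at its underside.

How it is judged:
On the way, in this order (a step that is already met when the one before it is completed fails the run):
1. the drawer is pulled out by 70 mm or more (value of joint ball_drawer above 0.07 m), for 0.2 s.
2. one large ball has gone through the funnel into the vial (((horizontal distance between ball_large_1 and vial_floor below 0.011 m and z of ball_large_1 in the frame of vial_floor between 0 and 0.045 m) or (horizontal distance between ball_large_2 and vial_floor below 0.011 m and z of ball_large_2 in the frame of vial_floor between 0 and 0.045 m))), for 0.2 s.
At the end, for the whole second after the job is handed in: Both large balls lie still in the vial (centres within 11 mm of its axis, 0 to 45 mm above its inner floor). The small ball is in the drawer, in or on the insert (centre -4 to 15 mm above its top face, inside the walls). The drawer is left at least 50 mm open (horizontal distance between each of ball_large_1, ball_large_2 and vial_floor below 0.011 m and z of ball_large_1 in the frame of vial_floor between 0 and 0.045 m and z of ball_large_2 in the frame of vial_floor between 0 and 0.045 m and linear speed of each of ball_large_1, ball_large_2 below 0.02 m/s and value of joint ball_drawer above 0.05 m and z of ball_small in the frame of drawer_insert between -0.004 and 0.015 m and x of ball_small in the frame of drawer_insert between -0.054 and 0.054 m and y of ball_small in the frame of drawer_insert between -0.098 and 0.098 m); the robot touches nothing.
It fails at once if one large ball is let go over the funnel with its centre more than 40 mm above the rim (z of ball_large_1 in the frame of funnel_mouth above 0.04 m and contact force between ball_large_1 and anything else below 0.02 N and horizontal distance between ball_large_1 and funnel_mouth below 0.06 m).
It fails at once if the other large ball is let go over the funnel with its centre more than 40 mm above the rim (z of ball_large_2 in the frame of funnel_mouth above 0.04 m and contact force between ball_large_2 and anything else below 0.02 N and horizontal distance between ball_large_2 and funnel_mouth below 0.06 m).
It fails at once if a bystander (pipette, tubes, tin, note pad) is moved by more than 20 mm (distance of any of pipette_1, tube_1, tube_2, pin_tin, note_pad from where it was at the start of the episode above 0.02 m).
It also fails if it takes over 54 s, if anything falls off the work surface, if the arm or the gripper's body presses on something with over 40 N, if the wrist force passes 120 N, or if a joint passes its speed limit or range.

### The arm

A 6-joint arm with a two-finger parallel gripper is mounted at the origin on a cart in front of the work surface, level with it; the furniture and walls round the work are solid. World frame = base frame: x ahead of the robot, y to its left, z up, the work surface at z = 0. Lengths are in m, angles in rad, forces in N, time in s.
With the tool pointing down it reaches from about 0.375 to 0.9 m from the base axis. Payload 3.1 kg.
Tool frame: the origin (TCP) lies between the finger pads; the fingertips stand 8 mm ahead of it and the grasp point (between the pads) lies 11 mm behind it; z points along the fingers, y is the line along which they close (so a half turn about z gives the same grasp; the last joint's range is limited). The gripper opens to 87 mm and grips with 3 to 60 N. Pads are 19 mm wide; open, the fingers measure 117 mm over their backs; the gripper's body (75 mm by 190 mm) begins 51 mm behind the grasp point.
Start: joints at [-0.178, 0.527, 1.433, -0, 1.181, -0.178], TCP at [0.625, 0, 0.231] pointing down, gripper open.
Joint ranges: [-3.08, 3.08], [-0.75, 2.2], [0.22, 2.44], [-1.43, 4.57], [0, 2.65], [-2.85, 2.85]. Speed limits (rad/s): [2.79, 2.79, 3.14, 3.14, 3.14, 3.14].

### API

Orientations are given as a unit quaternion [x, y, z, w].
In Python, from rig import robot, vision, job gives the robot as it stands.
- The arm moves only by the shell command python3 -m handwheel 'ROWS' [OPENING] [FORCE]. ROWS is JSON, a list of rows, each a list of 4 numbers: the shift along the tool's x, y, z as a fraction of full scale, then the turn about the tool's z as a fraction of full scale. A call has 1 to 20 rows; each row is the pose to reach, as a shift and turn from the pose commanded when the call began, along the tool's axes at that moment, turning the shorter way round; what a row does not reach only later rows make up. Full scale, the value 1, is 300 mm for a shift and 2 pi rad for a turn. A row lasts 1/12 s, in which the tool goes at most 41.7 mm and 7.16 degrees, less where a joint would pass 70% of its speed; a pose out of reach is approached as far as the arm can. A call with a number of a shift or a turn outside -1 to 1 is refused whole. A call with a gripper value outside its range is refused whole. OPENING is the opening in per cent of the stroke, from 0 (shut) to 100 (fully open), set as the call begins (- or left out, the last holds). The fingers move at their own pace and stop on an object; FORCE is the grip in N (left out, the last holds). Time passes only in rows, so rows that repeat a pose let the fingers close. It gives the time, the measured TCP pose, the force, the opening and the grip force at its end, in the units of the state.
- robot.get_obs(): the state, without advancing time (a new reading comes with each control period).
- vision.camera(name): name is "scene" or "side" or "wrist"; returns a dict with "frame" (420x560x3 uint8, red, green, blue), "K" (3x3 intrinsics, pixels), "cam_to_world" (4x4, takes a point from camera to world coordinates); the wrist camera has in their place "hand_eye" (4x4, takes a point from camera to tool coordinates, whose origin is the TCP and whose axes are the flange's). Camera axes: x right, y down, z forward; pixel columns grow to the right and rows downward; lengths in m; the calibration is good to about 2 mm. A picture is of the moment at which its call begins: read the wrist's pose just before it. There is no depth.
- job.hand_in(): hands the job in; it is judged then, once.
Trained networks look in the newest picture that a camera, given by its name, has taken for a name from the list of things; names that differ only in an ending like _2 or _b are one class to them, and where a whole thing is asked for, a point or a joint stands for the part that bears it (a point fixed in the world has none). Each returns a list of dicts, best first, with "conf" (0 to 1); they miss things now and then, are a little off and sometimes report something else, mostly with a low value. They report only what shows in the picture. A call takes as long as a camera call.
- vision.look_for(camera, label): "point" ([row, column] in pixels, amid what is visible of it).
- vision.outline_of(camera, label): "mask" (420x560 bool, what is visible of it) and "point" ([row, column] in pixels, amid what is visible of it).
The state is a dict: "time": time; "q": joint angles; "joint_velocities": joint speeds; "joint_torque": joint torques, N m; "position": TCP position; "tool_rot": TCP orientation; "ft_force": force on the tool from outside, world axes, zero at the start; "moment": the same for the moment, N m; "grip_width": finger opening in m; "grip_force": force on a finger pad.
Only numpy, scipy, OpenCV 4.12 (cv2) and the standard library are available. Lean on these libraries where they do the work, as an engineer would, in place of code of your own. Each camera call takes 0.05 s, during which the arm holds its last target. There are 200 camera calls.

## Working session

There is one attempt and no reset: what is moved stays moved. The work goes in short steps, Python scripts to look and compute and a shell command to move; the robot and the scene stay as the last step left them, time stands still between calls to the robot, and variables do not carry over. Pictures are saved under pics/ and viewed, at most 13 in all, crops included, and the job is handed in when it is done.

```bash
mkdir -p pics; ls; cat > h.py <<'E'
import numpy as np, cv2
from rig import robot, vision, job
from scipy.spatial.transform import Rotation as R
def save(f,n): cv2.imwrite('pics/'+n,cv2.cvtColor(f,cv2.COLOR_RGB2BGR))
def ctw(c,o):
    if 'cam_to_world' in c: return np.array(c['cam_to_world'])
    T=np.eye(4);T[:3,:3]=R.from_quat(o['tool_rot']).as_matrix();T[:3,3]=o['position']
    return T@np.array(c['hand_eye'])
def px2w(c,o,p,z):
    T=ctw(c,o);d=T[:3,:3]@np.linalg.inv(c['K'])@[p[1],p[0],1]
    return T[:3,3]+d*(z-T[2,3])/d[2]
def w2px(c,o,P):
    T=np.linalg.inv(ctw(c,o));q=np.array(c['K'])@(T[:3,:3]@P+T[:3,3]);return q[[1,0]]/q[2]
E
python3 - <<'E'
from h import *
o=robot.get_obs();print(o['position'],o['tool_rot'],o['grip_width'])
fs=[]
for n in['scene','side','wrist']:
    c=vision.camera(n);save(c['frame'],n+'0.png')
    print(n,ctw(c,o).round(3).tolist(),np.array(c['K'])[0])
    for l,z in[('drawer_handle',.048),('drawer_unit',.05),('fill_stand',.07),('pipette_1',.015),('tube_1',.01),('pin_tin',.012),('note_pad',.01)]:
        for r in vision.look_for(n,l):
            if r['conf']>.3: print(l,round(r['conf'],2),np.round(r['point']),px2w(c,o,r['point'],z).round(3))
E
```

```text
pics
[6.24300863e-01 1.76805818e-04 2.29580163e-01] [ 7.07097360e-01  7.07115417e-01 -5.87255410e-04 -8.74848816e-04] 0.08720165961124055
scene [[0.589, -0.459, 0.665, -0.465], [-0.808, -0.322, 0.494, -0.716], [-0.012, -0.828, -0.561, 0.959], [0.0, 0.0, 0.0, 1.0]] [434.11016436   0.         280.50637293]
drawer_handle 0.69 [203. 249.] [0.59  0.218 0.048]
drawer_unit 0.57 [196. 250.] [0.625 0.242 0.05 ]
fill_stand 0.8 [267. 367.] [ 0.492 -0.329  0.07 ]
pipette_1 0.75 [265. 299.] [ 0.434 -0.119  0.015]
tube_1 0.67 [319. 418.] [ 0.441 -0.522  0.01 ]
pin_tin 0.56 [253. 242.] [0.373 0.072 0.012]
note_pad 0.66 [199. 158.] [0.442 0.577 0.01 ]
side [[-0.941, -0.172, 0.291, 0.009], [-0.338, 0.438, -0.833, 1.592], [0.016, -0.882, -0.47, 0.988], [0.0, 0.0, 0.0, 1.0]] [456.49554844   0.         279.08272157]
drawer_handle 0.7 [255. 256.] [0.562 0.263 0.048]
drawer_unit 0.81 [252. 234.] [0.644 0.278 0.05 ]
fill_stand 0.93 [195. 308.] [ 0.515 -0.265  0.07 ]
fill_stand 0.55 [256. 258.] [0.539 0.297 0.07 ]
note_pad 0.86 [330. 258.] [0.417 0.598 0.01 ]
wrist [[1.0, 0.0, -0.0, 0.624], [-0.0, -0.955, -0.297, 0.082], [-0.0, 0.297, -0.955, 0.384], [0.0, 0.0, 0.0, 1.0]] [361.03367732   0.         275.55481317]
drawer_handle 0.89 [ 17. 287.] [0.634 0.147 0.048]
drawer_handle 0.31 [382. 186.] [ 0.521 -0.229  0.048]
drawer_unit 0.67 [ 10. 297.] [0.642 0.151 0.05 ]
fill_stand 0.68 [380. 187.] [ 0.529 -0.205  0.07 ]
pipette_1 0.85 [250. 110.] [ 0.441 -0.079  0.015]
tube_1 0.88 [359. 304.] [ 0.659 -0.227  0.01 ]
pin_tin 0.93 [87. 38.] [0.393 0.093 0.012]
```

View pictures.

View pics/scene0.png

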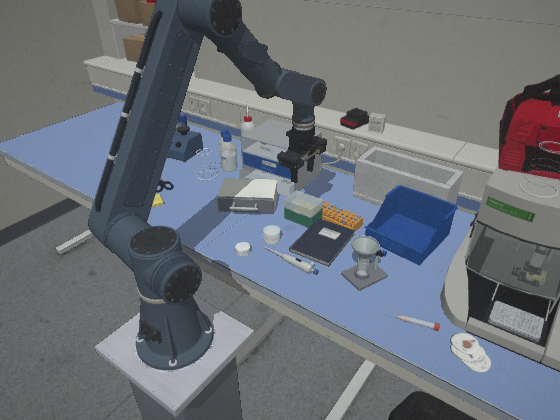

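View pics/side0.png

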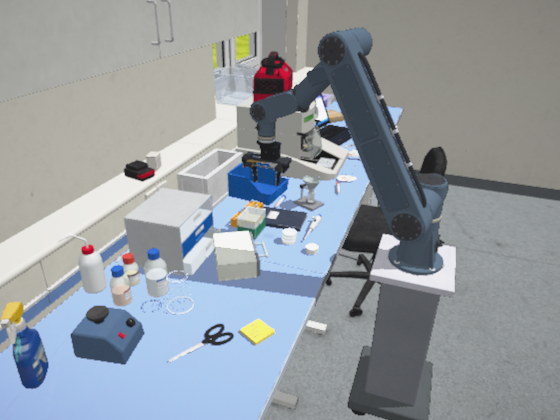

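```bash
python3 -m handwheel '[[0.2,-0.05,-0.15,0],[0.87,-0.18,-0.33,0],[0.87,-0.18,-0.33,0],[0.87,-0.18,-0.33,0],[0.87,-0.18,-0.33,0],[0.87,-0.18,-0.33,0],[0.87,-0.18,-0.33,0],[0.87,-0.18,-0.33,0],[0.87,-0.18,-0.33,0],[0.87,-0.18,-0.33,0],[0.87,-0.18,-0.33,0]]'
python3 - <<'E'
from h import *
o=robot.get_obs();print(o['position'],o['tool_rot'],o['time'],o['joint_velocities'])
c=vision.camera('wrist');save(c['frame'],'wrist1.png')
for l,z in[('drawer_handle',.048),('drawer_unit',.072)]:
    for r in vision.outline_of('wrist',l):
        m=r['mask'].astype(np.uint8);k=max(cv2.findContours(m,0,2)[0],key=cv2.contourArea)
        b=cv2.boxPoints(cv2.minAreaRect(k))
        print(l,r['conf'],m.sum(),r['point'],px2w(c,o,r['point'],z).round(3),[px2w(c,o,q[::-1],z).round(3).tolist() for q in b],b.round().tolist())
E
```

```text
time: 2.12
position: [0.571, 0.2598, 0.3288]
tool_rot: [0.708, 0.707, -0.001, -0.0]
ft_force: [0.2, -0.0, -0.1]
grip_width: 0.087
grip_force: 0.0
[0.5709558  0.25975068 0.32876302] [ 7.07585453e-01  7.06627272e-01 -8.32742758e-04 -1.77968023e-04] 2.1167 [-0.0127386   0.00241368  0.00256316  0.00309314 -0.00037884  0.00299428]
drawer_handle 0.72 2768 [189.0, 281.7] [0.578 0.233 0.048] [[0.489, 0.304, 0.048], [0.532, 0.329, 0.048], [0.65, 0.137, 0.048], [0.603, 0.105, 0.048]] [[206.0, 131.0], [242.0, 109.0], [336.0, 260.0], [300.0, 282.0]]
drawer_unit 0.61 26057 [157.9, 337.8] [0.642 0.276 0.072] [[0.491, 0.325, 0.072], [0.652, 0.402, 0.072], [0.77, 0.216, 0.072], [0.591, 0.112, 0.072]] [[203.0, 114.0], [354.0, 36.0], [443.0, 208.0], [292.0, 286.0]]
```

View pics/wrist1.png

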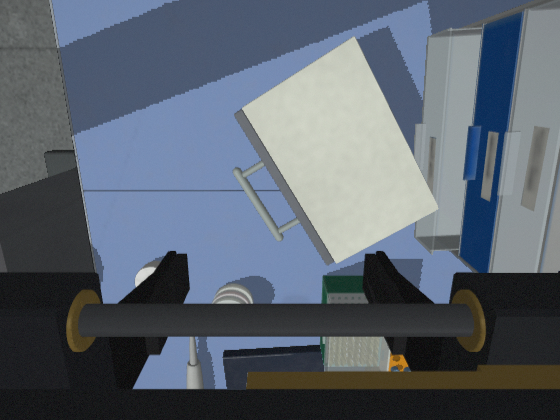

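```bash
python3 - <<'E'
from h import *
o=robot.get_obs()
c=vision.camera('wrist')
P=[px2w(c,o,p,.072) for p in[(38,355),(108,240),(263,332),(210,438)]]
H=[px2w(c,o,p,.050) for p in[(172,238),(237,279)]]
print(np.round(P,4),np.round(H,4))
for a,b in[(1,2),(0,3),(1,0),(2,3)]:
    d=P[b]-P[a];print(np.linalg.norm(d),np.degrees(np.arctan2(d[1],d[0])))
d=H[1]-H[0];print(np.linalg.norm(d),np.degrees(np.arctan2(d[1],d[0])),(H[0]+H[1])/2,np.mean(P,0))
for n,l,z in[('scene','pin_tin',.012),('scene','fill_stand',0.1),('wrist','pin_tin',.012),('wrist','pipette_1',.015)]:
    vision.camera(n)
    print(n,l,[(r['conf'],np.round(r['point']),px2w(c,o,r['point'],z).round(3) if n=='wrist' else '') for r in vision.look_for(n,l)])
E
```

```text
[[0.6541 0.4004 0.072 ]
 [0.5325 0.3307 0.072 ]
 [0.6416 0.144  0.072 ]
 [0.765  0.2131 0.072 ]] [[0.5256 0.2552 0.05  ]
 [0.5755 0.1703 0.05  ]]
0.2162769135182745 -59.70437215416784
0.21767985899879785 -59.38296249302014
0.14017591976398094 29.808995698653202
0.1414156876657252 29.246181306747452
0.09850667949599647 -59.54801620720491 [0.55054214 0.21274254 0.05      ] [0.6482663  0.27202659 0.072     ]
scene pin_tin [(0.5, array([253., 241.]), '')]
scene fill_stand [(0.85, array([265., 366.]), '')]
wrist pin_tin [(0.86, array([271., 145.]), array([0.382, 0.103, 0.012]))]
wrist pipette_1 [(0.57, array([370., 192.]), array([ 0.439, -0.069,  0.015]))]
```

```bash
python3 -m handwheel '[[-0.157,-0.067,0.6,-0.083],[-0.157,-0.067,0.6,-0.083],[-0.157,-0.067,0.6,-0.083],[-0.157,-0.067,0.6,-0.083],[-0.157,-0.067,0.6,-0.083],[-0.157,-0.067,0.6,-0.083],[-0.157,-0.067,0.6,-0.083],[-0.157,-0.067,0.6,-0.083]]' 25 15
python3 - <<'E'
from h import *
o=robot.get_obs();print(R.from_quat(o['tool_rot']).as_matrix().round(3).tolist(),o['position'])
c=vision.camera('wrist');save(c['frame'],'wrist2.png')
for p in[(.5505,.2127,.048),(.526,.2552,.05),(.5755,.1703,.05)]: print(w2px(c,o,np.array(p)))
E
```

```text
time: 3.38
position: [0.5528, 0.2146, 0.1513]
tool_rot: [0.501, 0.865, 0.001, 0.001]
ft_force: [0.5, -0.3, 0.5]
grip_width: 0.0416
grip_force: 0.0
[[-0.498, 0.867, 0.004], [0.867, 0.498, 0.001], [-0.001, 0.004, -1.0]] [0.55282017 0.2146306  0.15126184]
[212.85511995 271.13835901]
[147.2979778  270.71438822]
[273.35715715 272.10453069]
```

View pics/wrist2.png

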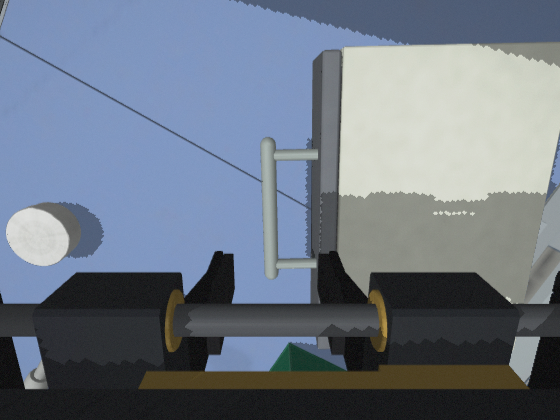

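```bash
python3 - <<'E'
from h import *
o=robot.get_obs();c=vision.camera('wrist');Rm=R.from_quat(o['tool_rot']).as_matrix()
for z in(.03,.06,.08):
  for p in[(344,290)]:
    w=px2w(c,o,p,z);print(z,w.round(3),(Rm.T@(w-o['position'])).round(3))
print(o['grip_width'])
E
python3 -m handwheel '[[0,-0.01,0.15,0],[0,-0.01,0.2,0],[0,-0.01,0.2,0]]'
```

```text
0.03 [0.63  0.107 0.03 ] [-0.131  0.013  0.122]
0.06 [0.617 0.127 0.06 ] [-0.108  0.012  0.092]
0.08 [0.609 0.14  0.08 ] [-0.093  0.011  0.072]
0.03753564559421179
time: 3.73
position: [0.5465, 0.2125, 0.0877]
tool_rot: [0.501, 0.866, -0.001, -0.002]
ft_force: [-0.9, -0.4, 0.9]
grip_width: 0.0228
grip_force: 0.0
```

```bash
python3 -m handwheel '[[0,0,0.08,0],[0,0,0.145,0],[0,0,0.145,0],[0,0,0.145,0]]'; python3 -m handwheel '[[0,0,0,0],[0,0,0,0],[0,0,0,0],[0,0,0,0]]' 0 15
```

```text
time: 4.07
position: [0.5492, 0.2129, 0.0472]
tool_rot: [0.501, 0.866, 0.0, 0.001]
ft_force: [0.2, 0.2, -0.7]
grip_width: 0.0216
grip_force: 0.0
time: 4.4
position: [0.5492, 0.2126, 0.0479]
tool_rot: [0.501, 0.866, 0.001, 0.001]
ft_force: [-0.9, 0.1, 6.8]
grip_width: 0.0106
grip_force: 15.0
```

```bash
python3 -m handwheel '[[0,-0.04,0,0],[0,-0.09,0,0],[0,-0.14,0,0],[0,-0.19,0,0],[0,-0.24,0,0],[0,-0.28,0,0],[0,-0.31,0,0],[0,-0.323,0,0],[0,-0.33,0,0],[0,-0.33,0,0]]'; python3 -m handwheel '[[0,-0.007,0,0],[0,-0.014,0,0],[0,-0.014,0,0]]'
```

```text
time: 5.23
position: [0.4655, 0.1623, 0.0478]
tool_rot: [0.501, 0.866, 0.002, 0.003]
ft_force: [2.0, -5.3, 7.5]
grip_width: 0.0106
grip_force: 15.0
time: 5.48
position: [0.4635, 0.1611, 0.0478]
tool_rot: [0.501, 0.865, 0.003, 0.004]
ft_force: [4.0, -1.5, 6.5]
grip_width: 0.0103
grip_force: 15.0
```

```bash
python3 -m handwheel '[[0,0,0,0],[0,0,0,0],[0,0,0,0],[0,0,-0.1,0],[0,0.1,-0.25,0],[0,0.2,-0.4,0],[0,0.3,-0.55,0],[0,0.3,-0.7,0],[0,0.3,-0.7,0],[0,0.3,-0.7,0],[0,0.3,-0.7,0]]' 25
python3 - <<'E'
from h import *
o=robot.get_obs();print(R.from_quat(o['tool_rot']).as_matrix().round(3).tolist(),o['position'],o['q'],o['grip_width'])
c=vision.camera('wrist');save(c['frame'],'wrist3.png')
for l,z in[('ball_large_1',.0255),('ball_small',.0203),('drawer_handle',.05),('drawer_insert',.018)]:
    for r in vision.look_for('wrist',l): print(l,r['conf'],r['point'],px2w(c,o,r['point'],z).round(4))
E
```

```text
time: 6.4
position: [0.5369, 0.2064, 0.2576]
tool_rot: [0.501, 0.866, 0.001, 0.001]
ft_force: [-0.3, -0.8, 0.1]
grip_width: 0.0216
grip_force: 0.0
[[-0.499, 0.867, 0.002], [0.867, 0.499, 0.001], [-0.0, 0.002, -1.0]] [0.5369314  0.20640811 0.25758566] [ 1.72703422e-01  4.28797836e-01  1.53032885e+00  2.46961291e-04
  1.18043131e+00 -3.49564294e-01] 0.021578746289238095
ball_large_1 0.76 [175.1, 292.3] [0.5526 0.217  0.0255]
ball_large_1 0.59 [124.6, 291.8] [0.5248 0.2628 0.0255]
drawer_handle 0.68 [168.9, 273.4] [0.5291 0.2167 0.05  ]
drawer_insert 0.69 [165.0, 271.3] [0.5279 0.214  0.018 ]
```

View pics/wrist3.png

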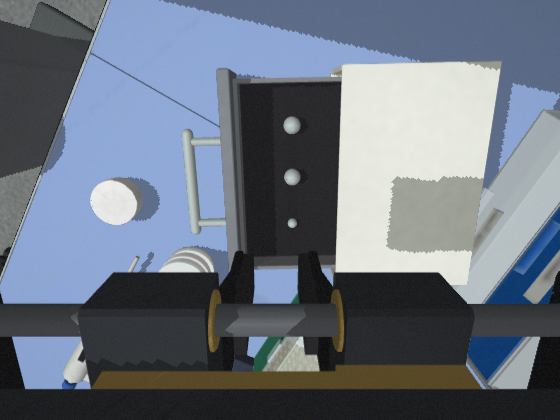

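```bash
python3 -m handwheel '[[0.005,0.053,0.4,0.25],[0.005,0.053,0.4,0.25],[0.005,0.053,0.4,0.25],[0.005,0.053,0.4,0.25],[0.005,0.053,0.4,0.25],[0.005,0.053,0.4,0.25],[0.005,0.053,0.4,0.25],[0.005,0.053,0.4,0.25],[0.005,0.053,0.4,0.25],[0.005,0.053,0.4,0.25],[0.005,0.053,0.4,0.25],[0.005,0.053,0.4,0.25],[0.005,0.053,0.4,0.25],[0.005,0.053,0.4,0.25],[0.005,0.053,0.4,0.25]]' 40 15
python3 - <<'E'
from h import *
o=robot.get_obs();Rm=R.from_quat(o['tool_rot']).as_matrix();print(Rm.round(3).tolist(),o['position'],o['q'],o['grip_width'])
c=vision.camera('wrist');save(c['frame'],'wrist4.png')
for l,z in[('ball_large_1',.0255),('ball_small',.0203)]:
    for r in vision.look_for('wrist',l): w=px2w(c,o,r['point'],z);print(l,r['conf'],r['point'],w.round(4),(Rm.T@(w-o['position'])).round(4))
E
```

```text
time: 7.9
position: [0.5489, 0.2148, 0.1349]
tool_rot: [0.966, 0.259, -0.001, -0.0]
ft_force: [-0.2, 0.8, 0.2]
grip_width: 0.0347
grip_force: 0.0
[[0.866, 0.5, -0.003], [0.5, -0.866, -0.0], [-0.003, -0.001, -1.0]] [0.54892791 0.21480611 0.13494061] [1.83536082e-01 6.04160634e-01 1.60773244e+00 6.24940467e-05
 9.32381565e-01 1.23099934e+00] 0.034703005143847186
ball_large_1 0.88 [205.5, 206.2] [0.5256 0.2622 0.0255] [ 0.0037 -0.0526  0.1095]
ball_large_1 0.88 [201.8, 278.7] [0.5557 0.2158 0.0255] [0.0067 0.0026 0.1094]
ball_small 0.67 [203.4, 344.5] [0.5788 0.1702 0.0203] [0.0039 0.0537 0.1146]
```

View pics/wrist4.png

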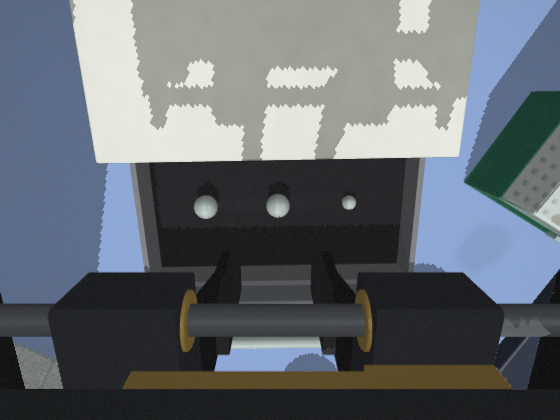

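```bash
python3 -m handwheel '[[0.004,0.006,0.1,0],[0.004,0.006,0.2,0],[0.004,0.006,0.28,0],[0.004,0.006,0.33,0],[0.004,0.006,0.352,0],[0.004,0.006,0.352,0],[0.004,0.006,0.352,0]]'
```

```text
time: 8.63
position: [0.5521, 0.2142, 0.0306]
tool_rot: [0.966, 0.258, 0.0, 0.0]
ft_force: [1.0, 0.1, 0.8]
grip_width: 0.0348
grip_force: 0.0
```

```bash
python3 -m handwheel '[[0,0,0.004,0],[0,0,0.008,0],[0,0,0.008,0]]'; python3 -m handwheel '[[0,0,0,0],[0,0,0,0],[0,0,0,0],[0,0,0,0],[0,0,0,0]]' 0 12; python3 -m handwheel '[[0,0,-0.03,0],[0,0,-0.1,0],[0,0,-0.2,0],[0,0,-0.35,0],[0,0,-0.5,0],[0,0,-0.65,0],[0,0,-0.75,0],[0,0,-0.75,0],[0,0,-0.75,0]]'
python3 - <<'E'
from h import *
o=robot.get_obs();print(o['position'],o['q'],o['grip_width'])
for n in('scene','side'):
    c=vision.camera(n)
    for l in('funnel_mouth','fill_stand'):
      for r in vision.outline_of(n,l):
        m=r['mask'];ys,xs=np.nonzero(m);i=ys<ys.min()+2
        print(n,l,r['conf'],r['point'],m.sum(),'box',xs.min(),xs.max(),ys.min(),ys.max())
    save(cv2.resize(c['frame'][170:300,280:430] if n=='scene' else c['frame'][140:240,250:370],None,fx=4,fy=4),n+'_f.png')
E
```

```text
time: 8.88
position: [0.5524, 0.2143, 0.029]
tool_rot: [0.966, 0.258, 0.001, 0.0]
ft_force: [-0.4, -0.4, -0.0]
grip_width: 0.0348
grip_force: 0.0
time: 9.3
position: [0.5519, 0.2142, 0.0283]
tool_rot: [0.966, 0.258, 0.0, -0.0]
ft_force: [-0.7, -0.0, 1.6]
grip_width: 0.0166
grip_force: 12.0
time: 10.05
position: [0.5534, 0.2144, 0.2569]
tool_rot: [0.966, 0.258, 0.004, 0.0]
ft_force: [0.9, -0.3, -0.4]
grip_width: 0.0168
grip_force: 12.0
[0.55339036 0.21444352 0.25686774] [ 1.81598132e-01  4.52820642e-01  1.48981426e+00 -9.38542297e-05
  1.19125399e+00  1.23079948e+00] 0.016816420002835404
scene funnel_mouth 0.67 [265.6, 366.2] 1452 box 341 386 235 289
scene fill_stand 0.57 [266.9, 366.3] 1400 box 343 387 235 289
side funnel_mouth 0.63 [193.9, 310.2] 529 box 294 322 176 209
side fill_stand 0.7 [193.2, 307.8] 584 box 294 322 176 210
side fill_stand 0.48 [202.1, 278.2] 39 box 276 285 197 206
```

View pics/scene_f.png

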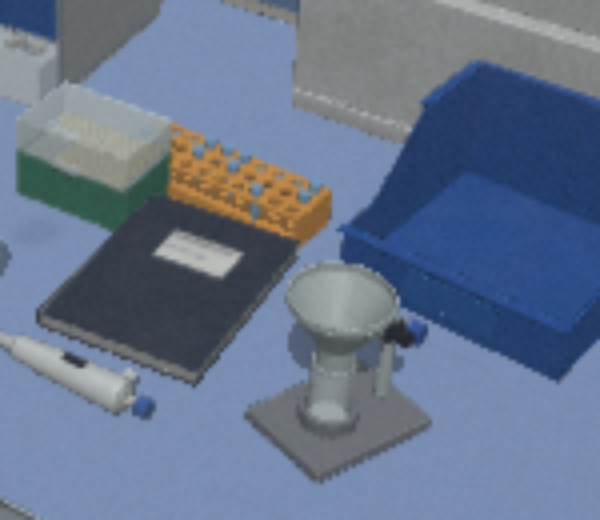

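```bash
python3 - <<'E'
from h import *
o=robot.get_obs();c=vision.camera('scene')
for p in[(243,367),(283,365)]: print(px2w(c,o,p,.137),px2w(c,o,p,.012))
c=vision.camera('side');
for p in[(181,308),(205,308)]: print(px2w(c,o,p,.137),px2w(c,o,p,.012))
E
```

```text
[ 0.51916933 -0.30994238  0.137     ] [ 0.66873095 -0.24824902  0.012     ]
[ 0.35943501 -0.38449785  0.137     ] [ 0.48471561 -0.33413757  0.012     ]
[ 0.52162377 -0.2678926   0.137     ] [ 0.59688393 -0.54114618  0.012     ]
[ 0.45199359 -0.0335736   0.137     ] [ 0.51702279 -0.27239803  0.012     ]
```

```bash
python3 -m handwheel '[[-0.05,0.08,0,0],[-0.12,0.18,0,0],[-0.2,0.29,0,0],[-0.28,0.4,0,0],[-0.34,0.5,0,0],[-0.39,0.57,0,0]]'; python3 -m handwheel '[[-0.07,0.1,0,0],[-0.15,0.22,0,0],[-0.23,0.33,0,0],[-0.3,0.44,0,0],[-0.36,0.53,0,0],[-0.39,0.57,0,0],[-0.39,0.57,0,0],[-0.39,0.57,0,0]]'
python3 - <<'E'
from h import *
o=robot.get_obs();print(R.from_quat(o['tool_rot']).as_matrix().round(3).tolist(),o['position'],o['q'],o['grip_width'])
c=vision.camera('wrist');save(c['frame'],'wrist5.png')
for l,z in[('fill_stand',.137),('ball_large_1',.24)]:
    for r in vision.look_for('wrist',l): print(l,r['conf'],r['point'],px2w(c,o,r['point'],z).round(4))
E
```

```text
time: 10.95
position: [0.5353, 0.0047, 0.2525]
tool_rot: [0.966, 0.257, -0.0, 0.0]
ft_force: [0.3, 0.1, 0.4]
grip_width: 0.0163
grip_force: 12.0
time: 11.62
position: [0.5189, -0.1995, 0.2523]
tool_rot: [0.966, 0.257, -0.0, -0.001]
ft_force: [-0.5, 0.1, -0.3]
grip_width: 0.0167
grip_force: 12.0
[[0.868, 0.496, -0.001], [0.496, -0.868, 0.001], [-0.0, -0.002, -1.0]] [ 0.51888166 -0.19952392  0.25232984] [-5.68423785e-01  4.09306750e-01  1.58128008e+00  6.15726252e-04
  1.15269606e+00  4.82925273e-01] 0.016662313741332892
fill_stand 0.62 [221.2, 374.2] [ 0.548  -0.2725  0.137 ]
ball_large_1 0.69 [273.7, 272.6] [ 0.5148 -0.2003  0.24  ]
```

View pics/wrist5.png

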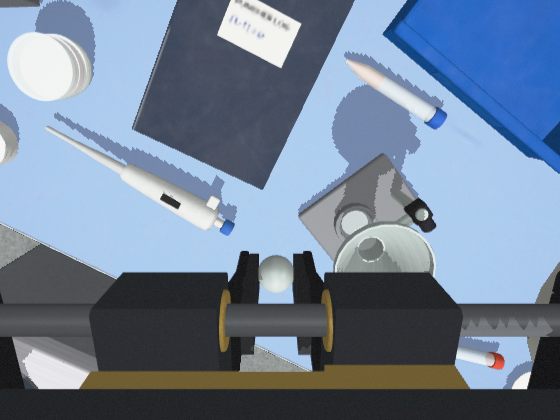

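```bash
python3 - <<'E'
from h import *
o=robot.get_obs();Rm=R.from_quat(o['tool_rot']).as_matrix();c=vision.camera('wrist')
L=px2w(c,o,(270,334),.137);Rr=px2w(c,o,(270,434),.137);T=px2w(c,o,(223,384),.137)
f=lambda w:(Rm.T@(w-o['position'])).round(4)
print(np.linalg.norm(L-Rr),f(L),f(Rr),f(T))
print('stem',px2w(c,o,(248,371),.085),f(px2w(c,o,(248,371),.085)))
print('ball',f(px2w(c,o,(273.5,275.5),.250)))
ctr=np.array([f(T)[0]-.042,(f(L)[1]+f(Rr)[1])/2]);print(ctr,ctr/.3)
w=o['position']+Rm@[*ctr,.115];print(w)
print(w2px(c,o,w), w2px(c,o,w+[.042*Rm[0,0],.042*Rm[1,0],0]))
E
```

```text
0.0824776665214227 [-0.0536  0.0485  0.1156] [-0.0536  0.1309  0.1155] [-0.0125  0.086   0.1156]
stem [ 0.5163421 -0.3053738  0.085    ] [-0.0563  0.0923  0.1676]
ball [0.0012 0.0002 0.0027]
[-0.0545  0.0897] [-0.18166667  0.299     ]
[ 0.51659648 -0.30228249  0.13758108]
[271.30900362 384.10533797] [223.1897607  388.84374969]
```

```bash
python3 -m handwheel '[[-0.06,0.1,0,0],[-0.13,0.21,0,0],[-0.19,0.302,0.02,0],[-0.19,0.302,0.1,0],[-0.19,0.302,0.2,0],[-0.19,0.302,0.28,0],[-0.19,0.302,0.34,0],[-0.19,0.302,0.36,0],[-0.19,0.302,0.36,0],[-0.19,0.302,0.36,0]]'
python3 - <<'E'
from h import *
o=robot.get_obs();print(o['position'],o['grip_width'])
c=vision.camera('wrist');save(c['frame'],'wrist6.png')
for r in vision.look_for('wrist','ball_large_1'): print(r)
E
```

```text
time: 12.65
position: [0.5157, -0.3055, 0.1456]
tool_rot: [0.966, 0.258, 0.0, 0.0]
ft_force: [0.5, 0.4, 1.6]
grip_width: 0.0164
grip_force: 12.0
[ 0.51571956 -0.30546909  0.14557871] 0.016428166152194203
{'point': [273.2, 275.4], 'conf': 0.85}
```

View pics/wrist6.png

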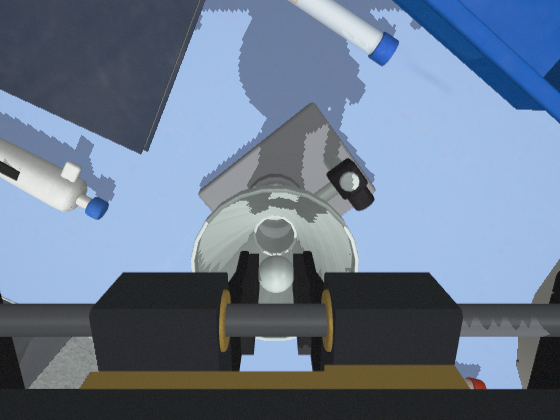

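```bash
python3 -m handwheel '[[0,0,0,0],[0,0,0,0],[0,0,0,0],[0,0,0,0],[0,0,0,0]]' 33; python3 -m handwheel '[[0,0,-0.1,0],[0,0,-0.22,0],[0,0,-0.36,0],[0.03,-0.05,-0.37,0],[0.1,-0.16,-0.37,0],[0.19,-0.302,-0.37,0],[0.19,-0.302,-0.37,0],[0.19,-0.302,-0.37,0],[0.19,-0.302,-0.37,0]]'
python3 - <<'E'
from h import *
o=robot.get_obs();print(o['position'],o['grip_width'],o['time'])
c=vision.camera('wrist');a=c['frame'][150:300,280:460]
for r in vision.look_for('wrist','ball_large_1'): print(r)
c=vision.camera('scene');b=c['frame'][215:300,325:427]
for r in vision.look_for('scene','ball_large_1'): print(r)
save(np.hstack([cv2.resize(a,(400,333)),cv2.resize(b,(400,333))]),'p7.png')
E
```

```text
time: 13.17
position: [0.5151, -0.3061, 0.1454]
tool_rot: [0.966, 0.258, 0.0, 0.0]
ft_force: [0.6, -0.2, -0.6]
grip_width: 0.0285
grip_force: 0.0
time: 13.92
position: [0.5196, -0.199, 0.2563]
tool_rot: [0.966, 0.259, 0.0, 0.001]
ft_force: [-0.6, -0.5, 1.0]
grip_width: 0.0287
grip_force: 0.0
[ 0.51959418 -0.19897477  0.2562794 ] 0.028744424241643488 13.9167
```

View pics/p7.png

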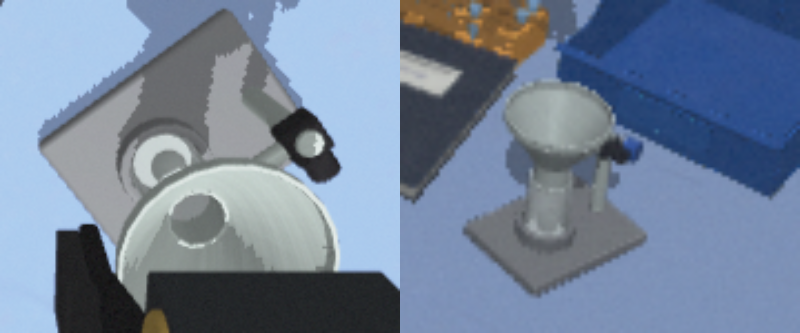

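```bash
python3 -m handwheel '[[0.05,-0.08,0,0],[0.11,-0.19,0,0],[0.18,-0.3,0,0],[0.25,-0.42,0,0],[0.32,-0.54,0,0],[0.39,-0.66,0,0]]' 40; python3 -m handwheel '[[0.07,-0.12,0,0],[0.14,-0.24,0,0],[0.21,-0.35,0,0],[0.28,-0.47,0,0],[0.34,-0.57,0,0],[0.38,-0.64,0.02,0],[0.39,-0.66,0.15,0],[0.39,-0.66,0.28,0],[0.39,-0.66,0.4,0],[0.39,-0.66,0.4,0],[0.39,-0.66,0.4,0]]'
python3 - <<'E'
from h import *
o=robot.get_obs();Rm=R.from_quat(o['tool_rot']).as_matrix();print(o['position'],o['grip_width'])
c=vision.camera('wrist');save(c['frame'],'wrist8.png')
for l,z in[('ball_large_1',.0255),('ball_small',.0203)]:
    for r in vision.look_for('wrist',l): w=px2w(c,o,r['point'],z);print(l,r['conf'],r['point'],w.round(4),(Rm.T@(w-o['position'])).round(4))
E
```

```text
time: 14.62
position: [0.5225, 0.0314, 0.256]
tool_rot: [0.967, 0.257, 0.0, 0.0]
ft_force: [0.3, 0.0, -0.3]
grip_width: 0.035
grip_force: 0.0
time: 15.53
position: [0.5243, 0.2598, 0.1342]
tool_rot: [0.966, 0.257, -0.003, 0.0]
ft_force: [0.6, 0.0, 1.3]
grip_width: 0.0351
grip_force: 0.0
[0.52425746 0.25983135 0.13420466] 0.035050265253181154
ball_large_1 0.95 [205.6, 272.0] [0.5259 0.2637 0.0255] [ 0.0039 -0.0025  0.1087]
ball_small 0.58 [202.9, 416.3] [0.5818 0.1674 0.0203] [0.0045 0.109  0.1138]
```

```bash
python3 -m handwheel '[[0.005,-0.007,0.1,0],[0.005,-0.007,0.2,0],[0.005,-0.007,0.28,0],[0.005,-0.007,0.33,0],[0.005,-0.007,0.347,0],[0.005,-0.007,0.352,0],[0.005,-0.007,0.352,0]]'; python3 -m handwheel '[[0,0,0,0],[0,0,0,0],[0,0,0,0],[0,0,0,0],[0,0,0,0]]' 0 12
```

```text
time: 16.27
position: [0.5268, 0.2638, 0.0321]
tool_rot: [0.966, 0.258, 0.002, -0.0]
ft_force: [0.5, -0.6, 0.0]
grip_width: 0.0346
grip_force: 0.0
time: 16.68
position: [0.5258, 0.2636, 0.0312]
tool_rot: [0.966, 0.258, 0.001, 0.0]
ft_force: [-0.8, -0.0, 3.3]
grip_width: 0.0165
grip_force: 12.0
```

```bash
python3 -m handwheel '[[0,0,0,0],[0,0,0,0],[0,0,0.004,0],[0,0,0.009,0],[0,0,0.009,0]]' 35; python3 -m handwheel '[[0,0,0,0],[0,0,0,0],[0,0,0,0],[0,0,0,0],[0,0,0,0]]' 0 12;  python3 -m handwheel '[[0,0,-0.03,0],[0,0,-0.1,0],[0,0,-0.2,0],[0,0,-0.35,0],[0,0,-0.5,0],[0,0,-0.65,0],[0,0,-0.75,0],[0,0,-0.75,0],[0,0,-0.75,0]]'
```

```text
time: 17.1
position: [0.5247, 0.2633, 0.0272]
tool_rot: [0.966, 0.258, -0.001, 0.0]
ft_force: [0.4, -0.2, 0.2]
grip_width: 0.03
grip_force: 0.0
time: 17.52
position: [0.5252, 0.2634, 0.0278]
tool_rot: [0.966, 0.258, 0.0, 0.0]
ft_force: [1.2, 0.3, 0.1]
grip_width: 0.0167
grip_force: 12.0
time: 18.27
position: [0.5267, 0.264, 0.2567]
tool_rot: [0.966, 0.258, 0.004, -0.0]
ft_force: [-0.4, 0.4, -1.3]
grip_width: 0.0168
grip_force: 12.0
```

```bash
python3 -m handwheel '[[-0.05,0.08,0,0],[-0.11,0.19,0,0],[-0.18,0.3,0,0],[-0.25,0.42,0,0],[-0.32,0.54,0,0],[-0.398,0.663,0,0]]'; python3 -m handwheel '[[-0.07,0.12,0,0],[-0.14,0.24,0,0],[-0.21,0.35,0,0],[-0.28,0.46,0,0],[-0.34,0.56,0,0],[-0.398,0.663,0,0],[-0.398,0.663,0,0],[-0.398,0.663,0,0]]'
python3 - <<'E'
from h import *
o=robot.get_obs();Rm=R.from_quat(o['tool_rot']).as_matrix();print(o['position'],o['grip_width'])
c=vision.camera('wrist')
for r in vision.look_for('wrist','ball_large_1'): print(r)
d=Rm.T@(np.array([.5155,-.3058,.1455])-o['position']);print(d/.3)
E
```

```text
time: 18.77
position: [0.5192, 0.0321, 0.2511]
tool_rot: [0.966, 0.258, -0.002, -0.001]
ft_force: [1.2, -0.5, 0.2]
grip_width: 0.0166
grip_force: 12.0
time: 19.43
position: [0.5151, -0.1997, 0.2509]
tool_rot: [0.967, 0.256, -0.001, -0.002]
ft_force: [-0.8, 0.1, -0.9]
grip_width: 0.0167
grip_force: 12.0
[ 0.51513623 -0.19968457  0.25094502] 0.016722815916707413
{'point': [276.5, 278.3], 'conf': 0.97}
[-0.17340753  0.30922916  0.35066467]
```

```bash
python3 -m handwheel '[[-0.06,0.1,0,0],[-0.12,0.21,0,0],[-0.174,0.308,0.02,0],[-0.174,0.308,0.1,0],[-0.174,0.308,0.2,0],[-0.174,0.308,0.28,0],[-0.174,0.308,0.33,0],[-0.174,0.308,0.351,0],[-0.174,0.308,0.351,0],[-0.174,0.308,0.351,0]]'
python3 - <<'E'
from h import *
c=vision.camera('wrist')
for r in vision.look_for('wrist','ball_large_1'): print(r)
E
```

```text
time: 20.37
position: [0.5176, -0.3035, 0.1477]
tool_rot: [0.966, 0.259, 0.0, -0.0]
ft_force: [0.0, 0.2, -0.2]
grip_width: 0.0167
grip_force: 12.0
{'point': [276.8, 276.9], 'conf': 0.87}
{'point': [384.5, 471.7], 'conf': 0.67}
```

Within 3 mm of the first release, and the ball is still held. Release it.

```bash
python3 -m handwheel '[[0,0,0,0],[0,0,0,0],[0,0,0,0],[0,0,0,0],[0,0,0,0]]' 33; python3 -m handwheel '[[0,0,-0.1,0],[0,0,-0.22,0],[0,0,-0.36,0],[0.03,-0.05,-0.37,0],[0.1,-0.16,-0.37,0],[0.19,-0.302,-0.37,0],[0.19,-0.302,-0.37,0],[0.19,-0.302,-0.37,0],[0.19,-0.302,-0.37,0],[0.19,-0.302,-0.37,0],[0.19,-0.302,-0.37,0],[0.19,-0.302,-0.37,0],[0.19,-0.302,-0.37,0]]'
python3 - <<'E'
from h import *
o=robot.get_obs();print(o['position'],o['grip_width'],o['time'])
c=vision.camera('wrist');a=c['frame'][150:300,280:460]
for r in vision.look_for('wrist','ball_large_1'): print(r)
c=vision.camera('scene');b=c['frame'][215:300,325:427];d=c['frame'][170:260,200:308]
for r in vision.look_for('scene','ball_large_1'): print(r)
save(np.hstack([cv2.resize(x,(266,222)) for x in (a,b,d)]),'p9.png')
E
```

```text
time: 20.88
position: [0.5172, -0.3046, 0.1478]
tool_rot: [0.966, 0.258, 0.0, 0.0]
ft_force: [-0.0, 0.0, 0.3]
grip_width: 0.0283
grip_force: 0.0
time: 21.97
position: [0.5214, -0.1987, 0.2582]
tool_rot: [0.966, 0.257, -0.0, -0.0]
ft_force: [0.5, -0.0, -0.5]
grip_width: 0.0289
grip_force: 0.0
[ 0.52140844 -0.19866018  0.258192  ] 0.028882159602759735 21.9667
```

View pics/p9.png

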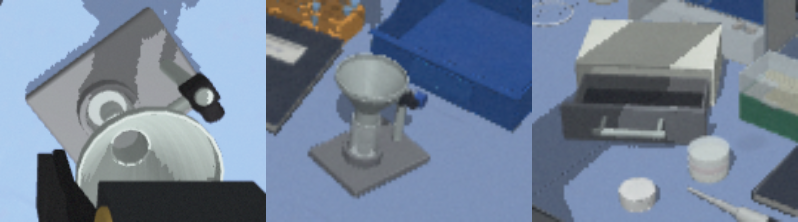

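```bash
python3 - <<'E'
from h import *
c=vision.camera('wrist');save(c['frame'],'wrist10.png')
a=cv2.imread('pics/wrist5.png')[195:245,325:385]; b=cv2.imread('pics/wrist10.png')[195:245,325:385]
p=cv2.imread('pics/p7.png')[100:211,100:233]
c=vision.camera('scene')['frame'][245:290,345:390,::-1]; d=cv2.imread('pics/scene0.png')[245:290,345:390]
t=np.hstack([cv2.resize(x,(260,220),interpolation=2) for x in(a,p,b)]);u=np.hstack([cv2.resize(x,(390,340),interpolation=2) for x in(d,c)])
cv2.imwrite('pics/cmp.png',np.vstack([t,u]))
E
```

```text
(no output)
```

View pics/cmp.png

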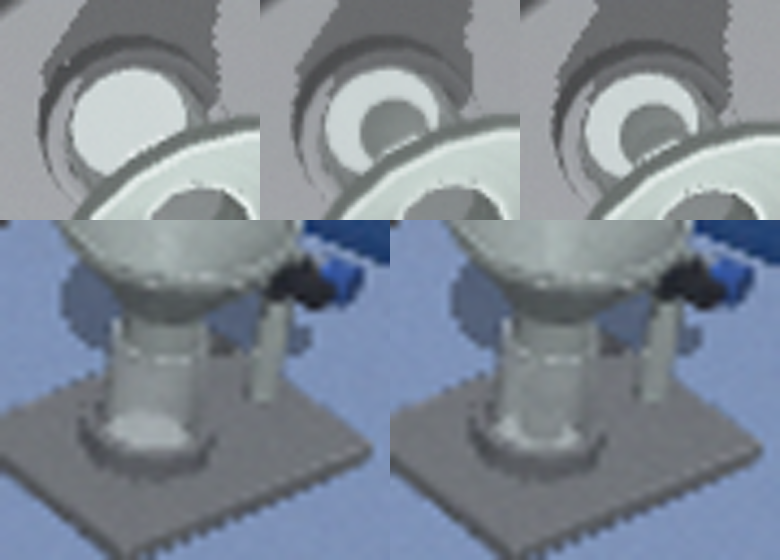

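```bash
python3 -c "
from rig import job
print(job.hand_in())"
```

```text
the job is handed in; nothing more can be done
None
```

I handed the job in at about 22 s with the drawer fully open; I released both large balls low over the funnel and the pictures show them in the vial (the second less clearly), the small ball was left in the drawer, and no verdict came back.

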